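# Square up a lock plate in a corner stop and lay it on the gearbox cover

### The job

Two loose dark steel plates lie on the stop plate: without lifting it, slide the long two-hole one (the lock plate) fully home into the corner of the fences, square and touching both. Then grip it there, lift it straight up clear of the fences and lay it down flat on the raised pad of the aluminium gearbox cover, lengthwise along the pad, its two bolt holes over the pad's two; set it down, do not drop it. Leave the short one-hole plate where it lies.

Things in the scene. Friction and masses are not known exactly. Their poses are not given: they have to be found in the camera images.
- lock_plate: Lock plate: loose flat bar of dark steel, 110 mm long (its y), 40 mm wide (x), 10 mm thick, about 0.35 kg, a bolt hole near each end. It starts flat on the stop plate, its y within 15 degrees of the seat's y, 45 to 75 mm short of home along y and 30 to 55 mm short along x. Origin: centre of its underside.
- seat (a point): On the stop plate's top face, where the centre of the lock plate's underside is when home in the corner; axes of the stop plate, z up. From here the end stop's face is 55 mm off towards +y and the long fence's face 20 mm off towards +x. A 55 mm wide finger gap in the long fence, centred on this point, lets a finger reach the plate's long side; behind it is free.
- stop: Stop plate: fixed slab on the bench, 240 mm (x) by 260 mm (y), 12 mm thick, origin at the centre of its underside (the seat is at +55, +45 mm). Its fences are plain steel bars 12 mm high, 20 mm thick: the end stop along x (x -35 to 95 mm), the long fence along y in two pieces (y -30 to 17.5 and 72.5 to 120 mm). A small ring and an upright bolt stand near its edges.
- pad (a point): Middle of the top of the raised pad on the fixed aluminium gearbox cover, 35 mm above the bench; z up. The pad is 130 mm long (y) by 60 mm wide (x), 10 mm proud of the cover, with bolt holes 40 mm either side along y. Two round bosses, radius 26 mm, 5 mm higher than the pad, at x +83, y -52 and +52 mm. The lock plate lies here with its y along this y, either way round.
- short_plate: Short plate, to be left alone: loose, of the same dark steel, 60 mm long (y), 40 mm wide (x), 10 mm thick, one hole in its middle; it lies on the stop plate's -x side. Origin: centre of its underside.
Mind the look-alikes: they are no part of the job. What is shaped like the lock_plate but turquoise is not meant.

How it is judged:
On the way:
1. the lock plate lies flat in the corner of the fences, within 10 mm of home and within 10 degrees of square (horizontal distance between lock_plate and seat below 0.01 m and angle between the y axis of lock_plate and the y axis of seat, either way round below 0.175 rad and z of lock_plate in the frame of seat below 0.004 m and angle between lock_plate's own z axis and vertical below 0.1 rad), for 0.2 s.
At the end, for the whole second after the job is handed in: The lock plate rests flat on the raised pad of the gearbox cover, its centre within 15 mm of the pad's middle and its length within 10 degrees of the pad's, released and at rest; the short plate lies within 25 mm of where it was (horizontal distance between lock_plate and pad below 0.015 m and angle between the y axis of lock_plate and the y axis of pad, either way round below 0.175 rad and z of lock_plate in the frame of pad between -0.004 and 0.004 m and angle between lock_plate's own z axis and vertical below 0.1 rad and linear speed of lock_plate below 0.02 m/s and distance of short_plate from where it was at the start of the episode below 0.025 m); the robot touches nothing.
It fails at once if the lock plate is carried instead of slid: its underside 12 to 35 mm above the stop plate while still over it and more than 30 mm from home (z of lock_plate in the frame of seat between 0.012 and 0.035 m and horizontal distance between lock_plate and seat above 0.03 m and x of lock_plate in the frame of seat between -0.175 and 0.065 m and y of lock_plate in the frame of seat between -0.175 and 0.085 m).
It fails at once if the lock plate is dropped from more than about 2 cm (moves faster than 0.6 m/s with no finger on it) (linear speed of lock_plate above 0.6 m/s and contact force between the fingers and lock_plate below 0.05 N).
It fails at once if the short plate is moved more than 25 mm (distance of short_plate from where it was at the start of the episode above 0.025 m).
It also fails if it takes over 61 s, if anything falls off the work surface, if the arm or the gripper's body presses on something with over 40 N, if the wrist force passes 120 N, or if a joint passes its speed limit or range.

### The arm

A 6-joint arm with a two-finger parallel gripper is mounted at the origin on the work surface. World frame = base frame: x ahead of the robot, y to its left, z up, the work surface at z = 0. Lengths are in m, angles in rad, forces in N, time in s.
With the tool pointing down it reaches from about 0.325 to 0.85 m from the base axis. Payload 15.5 kg.
Tool frame: the origin (TCP) lies at the very end of the fingers, on their centre line; the grasp point (between the pads) lies 19 mm behind it; z points along the fingers, y is the direction in which the jaws open and shut (so a half turn about z gives the same grasp; the last joint's range is limited). The gripper opens to 91 mm and grips with 3 to 60 N. Pads are 32 mm wide; open, the fingers measure 118 mm over their backs; the gripper's body (76 mm by 178 mm) begins 60 mm behind the grasp point.
Start: joints at [1.149, 0.494, 1.345, -0, 1.302, -0.096], TCP at [0.201, 0.592, 0.214] pointing down, gripper open.
Joint ranges: [-2.91, 2.91], [-0.82, 2.16], [0.22, 2.67], [-1.22, 4.37], [0.12, 2.79], [-3.08, 3.08]. Speed limits (rad/s): [1.89, 1.89, 2.57, 3.01, 3.01, 3.01].

### API

Orientations are given as a unit quaternion [x, y, z, w].
In Python, from rig import status, optics, order, finder gives the robot as it stands.
- The arm moves only by the tool drive_tool, never from a script. Its arguments are lists of equal length, an entry for each row: "claw": the closure, from -1 (fully open) to 1 (shut), so that 0 is half open; "travel": the shift along the tool's x, y, z in mm, a list of three; "twist": the turn, a rotation vector about the tool's x, y, z in rad, a list of three. A call has 1 to 20 rows; each row is the pose to reach, as a shift and turn from the pose commanded when the call began, along the tool's axes at that moment; what a row does not reach only later rows make up. A row lasts 1/10 s, in which the tool goes at most 50 mm and 8.59 degrees, less where a joint would pass 70% of its speed; a pose out of reach is approached as far as the arm can. A call with a gripper value outside its range is refused whole. The fingers move at their own pace and stop on an object; "force" is the grip in N (left out, the last holds). Time passes only in rows, so rows that repeat a pose let the fingers close. It gives the time, the measured TCP pose, the force and the opening at its end, in the units of the state.
- status.state(): the state, without advancing time (a new reading comes with each control period).
- optics.capture(name): name is "scene" or "side" or "wrist"; returns the picture (480x640x3 uint8, red, green, blue); there is no depth.
- optics.calibration(name): a dict with "K" (3x3 intrinsics, pixels), "view" (4x4, takes a point from world to camera coordinates). Camera axes: x right, y up, looking along -z (the intrinsics and any distortion apply to the point x, -y, -z); pixel columns grow to the right and rows downward; lengths in m; the calibration is good to about 2 mm. A picture is of the moment at which its call begins: read the wrist's pose just before it. calibration takes no time and is no camera call; for the wrist camera it gives the pose at the moment of the call.
- order.hand_in(): hands the job in, once; it reports no verdict.
Trained networks look in the newest picture that a camera, given by its name, has taken for a name from the list of things; names that differ only in an ending like _2 or _b are one class to them, and where a whole thing is asked for, a point or a joint stands for the part that bears it (a point fixed in the world has none). Each returns a list of dicts, best first, with "conf" (0 to 1); they miss things now and then, are a little off and sometimes report something else, mostly with a low value. They report only what shows in the picture. A call takes as long as a camera call. They do not tell look-alikes from the thing itself.
- finder.look_for(camera, query): "extent" ([centre column, centre row, width, height] in pixels, round what is visible of it).
- finder.masks_of(camera, query): "pixels" (480x640 bool, what is visible of it) and "extent" ([centre column, centre row, width, height] in pixels, round what is visible of it).
The state is a dict: "time": time; "q": joint angles; "qd": joint speeds; "tau": joint torques, N m; "eef_pos": TCP position; "tool_rot": TCP orientation; "force": force on the tool from outside, world axes, zero at the start; "torque": the same for the moment, N m; "finger_gap": finger opening in m.
Only numpy, scipy, OpenCV 4.12 (cv2) and the standard library are available. Lean on these libraries where they do the work, as an engineer would, in place of code of your own. Each camera call takes 0.05 s, during which the arm holds its last target. There are 200 camera calls.

## Working session

There is one attempt and no reset: what is moved stays moved. The work goes in short steps, Python scripts to look and compute and a tool call to move; the robot and the scene stay as the last step left them, time stands still between calls to the robot, and variables do not carry over. Pictures are saved under pics/ and viewed, about 8 in all and at most 12, crops included, and the job is handed in when it is done.

Besides the shell and the picture viewer there is one more tool, called after "Emit:" as name(argument=value, ...) on one line, values as JSON. drive_tool: Moves the arm, as the interface text tells. Its arguments: {"type":"object","properties":{"claw":{"type":"array"},"travel":{"type":"array"},"twist":{"type":"array"},"force":{"type":"number"}},"required":["claw","travel","twist"]}

```bash
mkdir -p pics; ls
python3 - <<'E'
from rig import status, optics, finder
import cv2,numpy as np
s=status.state();print({k:np.round(v,3).tolist() for k,v in s.items()})
ims=[]
for c in("scene","side"):
    im=optics.capture(c)[:,:,::-1]; cv2.imwrite(f"pics/{c}0.png",im);ims.append(im)
    k=optics.calibration(c);print(c,np.round(k["K"],1).tolist(),np.round(k["view"],3).tolist(),k.keys())
    for q in("lock_plate","short_plate","stop","pad"):
        print(q,[(round(d["conf"],2),np.round(d["extent"]).tolist()) for d in finder.look_for(c,q)][:4])
E
```

```text
pics
{'time': 0.0, 'q': [1.148, 0.494, 1.346, -0.0, 1.302, -0.095], 'qd': [0.0, 0.001, -0.0, 0.0, -0.001, 0.0], 'tau': [-0.002, -87.883, -38.186, 0.071, 0.053, -0.0], 'eef_pos': [0.2, 0.592, 0.213], 'tool_rot': [0.163, 0.987, -0.001, -0.0], 'force': [0.584, -0.332, -0.428], 'torque': [-0.007, -0.02, 0.006], 'finger_gap': 0.091}
scene [[593.3, 0.0, 312.0], [0.0, 593.3, 234.3], [0.0, 0.0, 1.0]] [[-0.847, 0.531, 0.02, 0.493], [-0.282, -0.481, 0.83, 0.136], [0.45, 0.698, 0.557, -1.584], [0.0, 0.0, 0.0, 1.0]] dict_keys(['K', 'view'])
lock_plate [(0.68, [388.0, 285.0, 51.0, 32.0]), (0.6, [350.0, 389.0, 55.0, 56.0])]
short_plate [(0.59, [404.0, 257.0, 31.0, 20.0])]
stop [(0.85, [393.0, 294.0, 171.0, 109.0])]
pad [(0.66, [271.0, 204.0, 97.0, 53.0])]
side [[469.9, 0.0, 319.3], [0.0, 469.9, 241.7], [0.0, 0.0, 1.0]] [[0.711, -0.703, -0.017, -0.402], [0.428, 0.413, 0.804, -0.312], [-0.559, -0.579, 0.594, -0.619], [0.0, 0.0, 0.0, 1.0]] dict_keys(['K', 'view'])
lock_plate [(0.85, [266.0, 181.0, 40.0, 21.0]), (0.73, [242.0, 236.0, 43.0, 31.0])]
short_plate [(0.64, [222.0, 265.0, 35.0, 29.0])]
stop [(0.64, [239.0, 246.0, 157.0, 95.0])]
pad [(0.6, [407.0, 335.0, 150.0, 114.0])]
```

View pics/scene0.png

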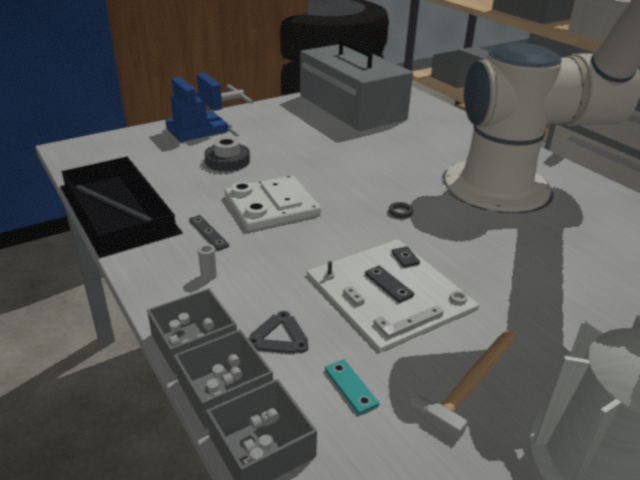

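View pics/side0.png

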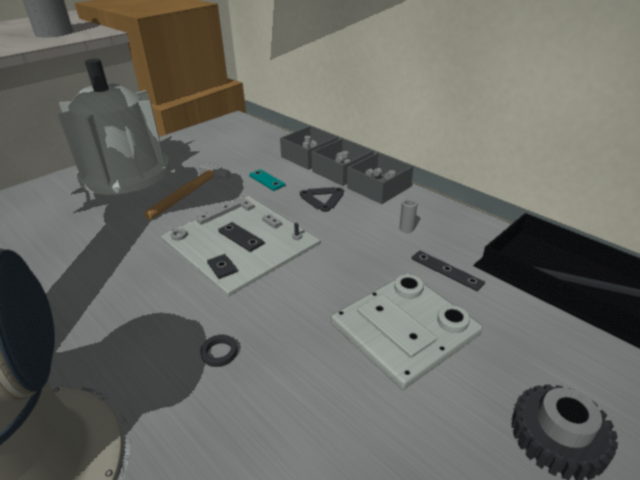

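The scene view shows two things shaped like the lock plate: a dark one on the stop plate at (388,284) and a turquoise one on the bench at (350,388). The dark one fits the description. There is also a dark three-hole bar at (208,231), which is no match, and the short plate is at (404,257). The cover pad is at (281,192). In the side view the lock plate is at (242,236), the short plate at (222,265) and the pad at (396,325). The end stop is the long bar at (410,320) in the scene view.

```bash
cat > h.py <<'E'
import numpy as np, cv2
from rig import status, optics, finder
def proj(cal,P):
    P=np.atleast_2d(P); c=(cal["view"]@np.c_[P,np.ones(len(P))].T)[:3]
    p=cal["K"]@np.array([c[0],-c[1],-c[2]]); return (p[:2]/p[2]).T
def ray(cal,uv):
    d=np.linalg.inv(cal["K"])@np.array([uv[0],uv[1],1.]); d=np.array([d[0],-d[1],-d[2]])
    R=cal["view"][:3,:3]; return -R.T@cal["view"][:3,3], R.T@d
def onz(cal,uv,z):
    o,d=ray(cal,uv); return o+d*(z-o[2])/d[2]
def tri(obs):
    A=np.zeros((3,3));b=np.zeros(3)
    for cal,uv in obs:
        o,d=ray(cal,uv); d/=np.linalg.norm(d); M=np.eye(3)-np.outer(d,d); A+=M;b+=M@o
    return np.linalg.solve(A,b)
E
python3 - <<'E'
from h import *
S=optics.calibration("scene");D=optics.calibration("side")
for n,a,b in(("lock",(388,284),(242,236)),("short",(404,257),(222,265)),("pad",(281,192),(396,325)),("stop",(393,292),(241,245))):
    print(n,np.round(tri([(S,a),(D,b)]),3))
im=optics.capture("wrist")[:,:,::-1];cv2.imwrite("pics/w0.png",im)
k=optics.calibration("wrist");print(np.round(k["K"],1).tolist(),np.round(k["view"],3).tolist())
for q in("lock_plate","short_plate","stop","pad"):
    print(q,[(round(d["conf"],2),np.round(d["extent"]).tolist()) for d in finder.look_for("wrist",q)][:4])
E
```

```text
lock [0.531 0.205 0.015]
short [0.443 0.151 0.016]
pad [ 0.545 -0.204  0.029]
stop [ 0.523  0.209 -0.007]
[[349.0, 0.0, 313.4], [0.0, 349.0, 240.9], [0.0, 0.0, 1.0]] [[0.32, 0.947, -0.001, -0.624], [-0.91, 0.307, -0.28, 0.032], [-0.265, 0.091, 0.96, -0.392], [0.0, 0.0, 0.0, 1.0]]
lock_plate []
short_plate []
stop []
pad []
```

View pics/w0.png

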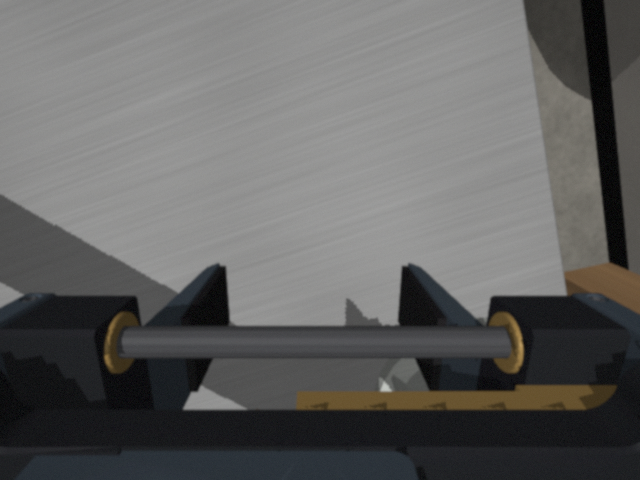

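The wrist view shows only bare bench and the fingers, with nothing of interest in it. I'll move the camera over the stop plate.

Emit:
drive_tool(claw=[-1,-1,-1,-1,-1,-1,-1,-1,-1,-1,-1,-1,-1,-1,-1,-1], travel=[[0,0,-40],[-40,-20,-80],[-80,-40,-110],[-120,-60,-120],[-160,-80,-120],[-200,-100,-120],[-240,-120,-120],[-280,-145,-120],[-320,-165,-120],[-360,-185,-120],[-400,-205,-120],[-440,-225,-120],[-480,-245,-120],[-505,-258,-120],[-505,-258,-120],[-505,-258,-120]], twist=[[0,0,0],[0,0,0],[0,0,0],[0,0,0],[0,0,0],[0,0,0],[0,0,0],[0,0,0],[0,0,0],[0,0,0],[0,0,0],[0,0,0],[0,0,0],[0,0,0],[0,0,0],[0,0,0]])

```text
time: 2.35
eef_pos: [0.5962, 0.1851, 0.3337]
tool_rot: [0.163, 0.987, 0.0, -0.0]
force: [0.1, -0.3, 0.5]
finger_gap: 0.0915
```

Run:
```python
from h import *
s=status.state();print(s["time"],s["eef_pos"],s["tool_rot"],s["q"])
im=optics.capture("wrist")[:,:,::-1];cv2.imwrite("pics/w1.png",im)
k=optics.calibration("wrist");np.savez("w1.npz",**k)
for q in("lock_plate","short_plate","stop","pad"):
    for d in finder.masks_of("wrist",q)[:2]:
        m=d["pixels"].astype(np.uint8); c,_=cv2.findContours(m,0,2); c=max(c,key=cv2.contourArea)
        print(q,round(d["conf"],2),np.round(d["extent"]).tolist(),np.round(cv2.boxPoints(cv2.minAreaRect(c))).tolist())
```

```text
2.35 [0.59617372 0.18509752 0.33365373] [ 1.63235406e-01  9.86587115e-01  1.32139564e-05 -2.59094895e-04] [ 2.05298879e-01  4.08677881e-01  1.16221227e+00  2.11678215e-04
  1.57117623e+00 -1.03755908e+00]
lock_plate 0.91 [466.0, 247.0, 82.0, 42.0] [[424.0, 242.0], [501.0, 223.0], [507.0, 250.0], [431.0, 269.0]]
lock_plate 0.79 [310.0, 144.0, 87.0, 58.0] [[265.0, 144.0], [342.0, 113.0], [354.0, 144.0], [277.0, 174.0]]
short_plate 0.76 [247.0, 92.0, 48.0, 38.0] [[220.0, 76.0], [268.0, 69.0], [273.0, 105.0], [225.0, 112.0]]
stop 0.69 [308.0, 132.0, 237.0, 243.0] [[190.0, 83.0], [383.0, 15.0], [445.0, 190.0], [252.0, 259.0]]
pad 0.88 [68.0, 247.0, 137.0, 106.0] [[-4.0, 196.0], [130.0, 189.0], [135.0, 294.0], [1.0, 301.0]]
```

View pics/w1.png

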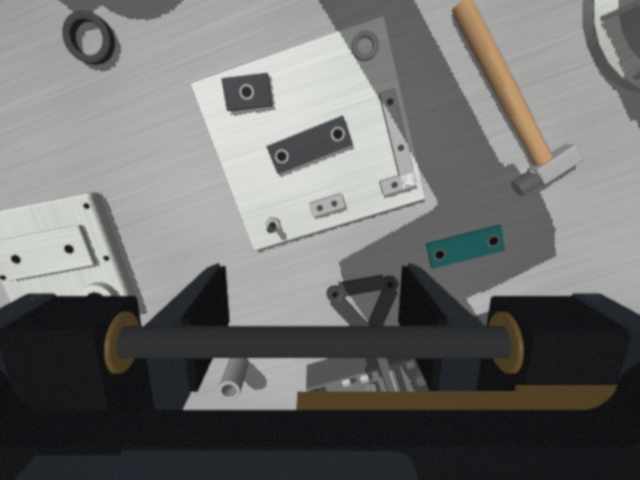

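The wrist view shows:
- Lock plate (dark): (310,144), holes at (281,156) and (338,134).
- Short plate: (247,92).
- Turquoise look-alike: (466,247), off the stop plate.
- End stop bar: around (395,135). Fence pieces: (328,205) and (397,185).
- Pad holes: (15,259) and (69,249).

Next I'll fit the poses and check them with an overlay, which also serves as the confirming enlarged crop.

```bash
cat > fit.py <<'E'
from h import *
from scipy.optimize import least_squares, minimize
S=optics.calibration("scene");D=optics.calibration("side");W=dict(np.load("w1.npz"))
def T(p,P):
    P=np.array(P,float);c,s=np.cos(p[2]),np.sin(p[2])
    return np.c_[p[0]+c*P[:,0]-s*P[:,1],p[1]+s*P[:,0]+c*P[:,1],P[:,2]]
def hull_cost(cal,m,p,hx,hy,z0,z1,sc=4):
    C=T(p,[(a*hx,b*hy,z) for a in(-1,1) for b in(-1,1) for z in(z0,z1)])
    h=cv2.convexHull((proj(cal,C)*16).astype(np.int32)); r=np.zeros(m.shape,np.uint8)
    cv2.fillConvexPoly(r,h,1,cv2.LINE_8,4); return float((r!=m).sum())
def fitmask(obs,p0,hx,hy,z0,z1):
    f=lambda p:sum(hull_cost(c,m,p,hx,hy,z0,z1) for c,m in obs)
    best=min((minimize(f,np.array(p0)+[0,0,d],method="Nelder-Mead",options=dict(initial_simplex=np.array(p0)+[0,0,d]+np.array([[0,0,0],[.01,0,0],[0,.01,0],[0,0,.1]]))) for d in(-.1,0,.1)),key=lambda r:r.fun)
    return best.x,best.fun
def near(cam,q,uv):
    L=[d for d in finder.masks_of(cam,q) if np.hypot(d["extent"][0]-uv[0],d["extent"][1]-uv[1])<15]
    return L[0]["pixels"].astype(np.uint8) if L else None
E
cat > m1.py <<'E'
from fit import *
# stop: corners
C=[(-.12,-.13),(-.12,.13),(.12,.13),(.12,-.13)]
ob=[(W,[(192,84),(383,16),(425,200),(257,250)]),(D,[(231,289),(163,237),None,(320,240)]),(S,[(402,242),(477,304),None,(308,277)])]
def r(p):
    e=[]
    for cal,uv in ob:
        for c,u in zip(C,uv):
            if u is not None: e+=list(proj(cal,T(p,[(c[0],c[1],p[3])]))[0]-u)
    return e
th=[a for a in np.linspace(-3,3,8)]
b=min((least_squares(r,[.523,.209,a,.012]) for a in th),key=lambda r:r.cost)
stop=b.x;print("stop",stop.round(4),np.round(b.fun,1))
seat=T(stop,[(.055,.045,.012)])[0];print("seat",seat.round(4))
obs={}
cams=[("wrist",W,(310,144),(247,92),),("scene",S,(388,285),(404,257)),("side",D,(242,236),(222,265))]
L=[];Q=[]
for n,cal,a,c in cams:
    optics.capture(n)
    m=near(n,"lock_plate",a);L+= [(cal,m)] if m is not None else []
    m=near(n,"short_plate",c);Q+= [(cal,m)] if m is not None else []
for zz in(.008,.012,.016): print("lock z0",zz,fitmask(L,[.531,.205,stop[2]],.02,.055,zz,zz+.01))
lp,_=fitmask(L,[.531,.205,stop[2]],.02,.055,.012,.022)
for o in L: print("  single",fitmask([o],lp,.02,.055,.012,.022))
sp,_=fitmask(Q,[.443,.151,stop[2]],.02,.03,.012,.022);print("short",sp,len(L),len(Q))
c,s=np.cos(stop[2]),np.sin(stop[2]);d=lp[:2]-seat[:2]
print("lock in seat",c*d[0]+s*d[1],-s*d[0]+c*d[1],np.degrees(lp[2]-stop[2]))
# pad
h=[tri([(W,a),(D,e)]) for a,e in(((15,259),(376,308)),((69,249),(414,336)))]
h2=[tri([(W,a),(D,e)]) for a,e in(((69,249),(376,308)),((15,259),(414,336)))]
print("pad holes",np.round(h,4).tolist(),"|",np.round(h2,4).tolist())
np.savez("p.npz",stop=stop,lp=lp,sp=sp,h=h,h2=h2)
E
python3 m1.py
```

```text
stop [ 0.5274  0.2099 -0.0171  0.0062] [ 1.2  1.6  1.9  1.1  1.6 -1.4 -0.5  1.  -2.4  5.2 -2.2  0.3  0.1  1.
 -4.6 -2.1  2.7  1.5 -1.9 -5.1]
seat [0.5832 0.2539 0.012 ]
lock z0 0.008 (array([0.52504724, 0.20157339, 0.04019694]), np.float64(394.0))
lock z0 0.012 (array([0.5252982 , 0.20255001, 0.02224494]), np.float64(412.0))
lock z0 0.016 (array([0.52524766, 0.20253193, 0.03067323]), np.float64(576.0))
  single (array([0.52492626, 0.20155938, 0.04828976]), np.float64(103.0))
  single (array([0.52936367, 0.20415246, 0.00259232]), np.float64(71.0))
  single (array([0.52736754, 0.20753275, 0.01619631]), np.float64(57.0))
short [ 0.43750771  0.1469293  -0.23675927] 3 3
lock in seat -0.05698506693207324 -0.05237586972890929 2.2515245702857287
pad holes [[0.5258, -0.1886, 0.0809], [0.5655, -0.2159, -0.0154]] | [[0.5483, -0.1603, 0.0373], [0.5394, -0.2437, 0.0361]]
```

```bash
cat > ov.py <<'E'
from fit import *
import sys
def poly(im,cal,p,rect,z,col,k,off):
    x0,x1,y0,y1=rect
    q=(proj(cal,T(p,[(x0,y0,z),(x1,y0,z),(x1,y1,z),(x0,y1,z)]))+.5-off)*k
    cv2.polylines(im,[q.astype(np.int32)],True,col,1,cv2.LINE_AA)
def draw(path,cal,crop,k,stop,lp,sp,pad):
    x,y,w,h=crop; im=cv2.resize(cv2.imread(path)[y:y+h,x:x+w],None,fx=k,fy=k,interpolation=cv2.INTER_CUBIC); o=np.array([x,y])
    f=lambda *a:poly(im,cal,*a,k,o)
    f(stop,(-.12,.12,-.13,.13),.012,(0,0,255))
    for r in((-.035,.095,.1,.12),(.075,.095,-.03,.0175),(.075,.095,.0725,.12)): f(stop,r,.024,(255,0,0))
    f(lp,(-.02,.02,-.055,.055),.022,(0,255,0)); f(sp,(-.02,.02,-.03,.03),.022,(0,255,0))
    if pad is not None:
        f(pad,(-.03,.03,-.065,.065),.035,(0,0,255)); f(pad,(-.002,.002,-.04,.04),.035,(0,0,255))
    return im
E
cat > m2.py <<'E'
from ov import *
z=np.load("p.npz");C=[(-.12,-.13),(-.12,.13),(.12,.13),(.12,-.13)]
uv=np.array([(192,84),(383,16),(425,200),(257,250)])
b=least_squares(lambda p:(proj(W,T(p,[(a,c,.012) for a,c in C]))-uv).ravel(),[.5274,.21,0]);print(b.x,b.fun.round(1))
pad=np.array([.5439,-.202,-.107])
a=draw("pics/w1.png",W,(170,0,270,270),2,b.x,z["lp"],z["sp"],pad)
c=draw("pics/scene0.png",S,(210,160,270,195),2,b.x,z["lp"],z["sp"],pad)[:,-540:]
e=draw("pics/side0.png",D,(150,190,340,200),2,b.x,z["lp"],z["sp"],pad)
o=np.zeros((960,1080,3),np.uint8);o[:540,:540]=a;o[:390,540:]=c;o[540:940,:680]=e
cv2.imwrite("pics/ov1.png",cv2.resize(o[:,:],(675,600),interpolation=cv2.INTER_AREA))
E
python3 m2.py
```

```text
[ 0.52653932  0.20858131 -0.01903661] [-1.4  0.4  1.8 -0.7  1.7 -0.7 -2.3  1.9]
```

View pics/ov1.png

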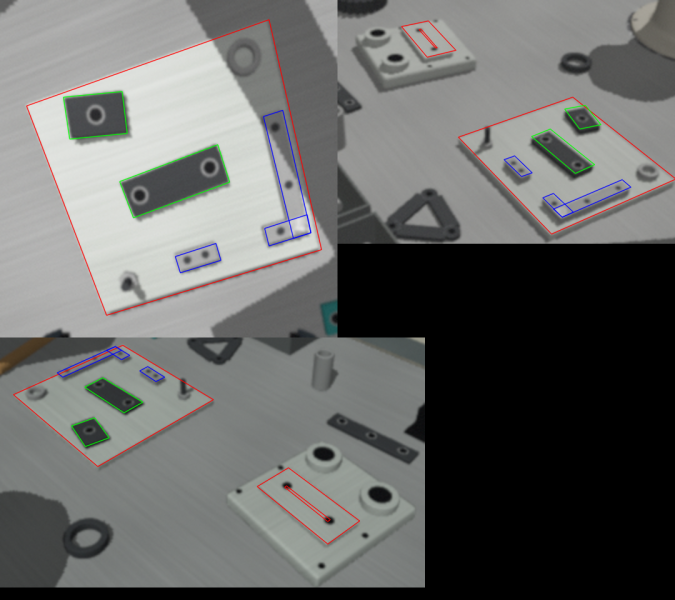

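The overlay matches in all three views: plate outline in green, fences in blue, pad in red. The dark two-hole bar is confirmed as the lock plate. I'll hover over it with the jaws opening along seat x.

Emit:
drive_tool(claw=[-1,-1,-1,-1,-1,-1,-1,-1,-1,-1,-1,-1,-1], travel=[[7,0,20],[14,-1,40],[21,-2,65],[28,-2,90],[35,-3,120],[42,-3,150],[49,-4,180],[56,-4,205],[64,-5,225],[72,-5,240],[72,-5,250],[72,-5,254],[72,-5,254]], twist=[[0,0,0.13],[0,0,0.26],[0,0,0.39],[0,0,0.52],[0,0,0.65],[0,0,0.78],[0,0,0.91],[0,0,1.04],[0,0,1.17],[0,0,1.262],[0,0,1.262],[0,0,1.262],[0,0,1.262]])

```text
time: 4.35
eef_pos: [0.5268, 0.2038, 0.0799]
tool_rot: [0.713, 0.702, 0.0, 0.0]
force: [0.2, -0.5, 1.3]
finger_gap: 0.0911
```

```bash
cat > m3.py <<'E'
from ov import *
z=np.load("p.npz");s=status.state();p=s["eef_pos"]
from scipy.spatial.transform import Rotation as R
M=R.from_quat(s["tool_rot"]).as_matrix();print(s["time"],p,M.round(3).tolist(),s["q"].round(2) if hasattr(s["q"],"round") else s["q"])
im=optics.capture("wrist");cv2.imwrite("pics/w2.png",im[:,:,::-1]);k=optics.calibration("wrist")
L=sorted(finder.masks_of("wrist","lock_plate"),key=lambda d:-d["conf"])
for d in L[:2]:
    m=d["pixels"].astype(np.uint8);print(d["conf"],d["extent"]);f=fitmask([(k,m)],z["lp"],.02,.055,.012,.022);print(f)
stop=np.array([.5265,.2086,-.019])
cv2.imwrite("pics/w2o.png",draw("pics/w2.png",k,(0,0,640,480),1,stop,f[0] if len(L)==1 else z["lp"],z["sp"],None))
E
python3 m3.py
```

```text
4.35 [0.52680101 0.2037692  0.07985896] [[0.016, 1.0, 0.0], [1.0, -0.016, -0.0], [-0.0, 0.0, -1.0]] [ 0.26  0.58  1.64 -0.    0.93  0.28]
0.63 [620.2, 38.4, 36.8, 75.7]
(array([ 0.60974264, -0.05967221,  1.44446716]), np.float64(2195.0))
0.57 [311.1, 252.4, 66.8, 144.0]
(array([0.52603078, 0.20202581, 0.03635104]), np.float64(552.0))
```

View pics/w2o.png

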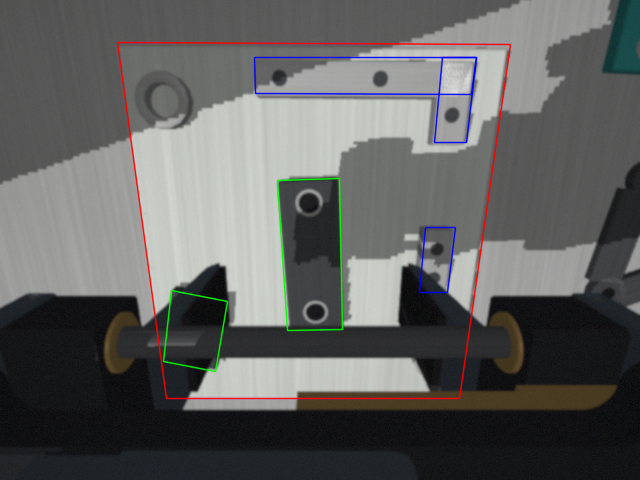

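The fit sits well on the wrist view: lock plate at (310,253), end stop at (365,76), fence pieces at (452,115) and (437,260). I'll half close the jaws to keep clear of the short plate, go down and grip lightly.

Emit:
drive_tool(claw=[-0.32,-0.32,-0.32,-0.32,-0.32,-0.32,-0.32,-0.32,-0.32,-0.32,-0.32,-0.32], travel=[[0,0,0],[0,0,0],[0,0,0],[0,0,12],[0,0,26],[0,0,40],[0,0,50],[0,0,56],[0,0,60],[0,0,63],[0,0,64],[0,0,64]], twist=[[0,0,0],[0,0,0],[0,0,0],[0,0,0],[0,0,0],[0,0,0],[0,0,0],[0,0,0],[0,0,0],[0,0,0],[0,0,0],[0,0,0]], force=10)

```text
time: 5.65
eef_pos: [0.5264, 0.2039, 0.0161]
tool_rot: [0.713, 0.701, 0.0, 0.0]
force: [1.0, 1.2, 0.2]
finger_gap: 0.0601
```

Emit:
drive_tool(claw=[0.3,0.3,0.3,0.3,0.3,0.3,0.3,0.3], travel=[[0,0,0],[0,0,0],[0,0,0],[0,0,0],[0,0,0],[0,0,0],[0,0,0],[0,0,0]], twist=[[0,0,0],[0,0,0],[0,0,0],[0,0,0],[0,0,0],[0,0,0],[0,0,0],[0,0,0]], force=12)

```text
time: 6.45
eef_pos: [0.5264, 0.2039, 0.0161]
tool_rot: [0.713, 0.701, 0.0, 0.0]
force: [-1.4, -1.1, 6.3]
finger_gap: 0.0407
```

Gripped, with a gap of 40.7 mm. Now I'll slide along +y (tool +x) to just short of the end stop.

Emit:
drive_tool(claw=[0.3,0.3,0.3,0.3,0.3,0.3,0.3,0.3,0.3], travel=[[5,0,0],[11,0,0],[18,0,0],[25,0,0],[32,0,0],[38,0,0],[42,0,0],[44,0,0],[44,0,0]], twist=[[0,0,0],[0,0,0],[0,0,0],[0,0,0],[0,0,0],[0,0,0],[0,0,0],[0,0,0],[0,0,0]])

```text
time: 7.35
eef_pos: [0.5272, 0.2479, 0.0161]
tool_rot: [0.713, 0.701, 0.0, 0.0]
force: [-1.1, -1.0, 4.2]
finger_gap: 0.0401
```

Emit:
drive_tool(claw=[0.3,0.3,0.3,0.3,0.3,0.3], travel=[[1,0,0],[2,0,0],[3,0,0],[4,0,0],[5,0,0],[5,0,0]], twist=[[0,0,0],[0,0,0],[0,0,0],[0,0,0],[0,0,0],[0,0,0]])

```text
time: 7.95
eef_pos: [0.5272, 0.2526, 0.016]
tool_rot: [0.713, 0.701, -0.0, 0.0]
force: [-0.5, -3.2, 5.0]
finger_gap: 0.0402
```

Emit:
drive_tool(claw=[0.3,0.3,0.3,0.3,0.3], travel=[[1,0,0],[2,0,0],[3,0,0],[4,0,0],[4,0,0]], twist=[[0,0,0],[0,0,0],[0,0,0],[0,0,0],[0,0,0]])

```text
time: 8.45
eef_pos: [0.5262, 0.2554, 0.0158]
tool_rot: [0.713, 0.701, -0.002, 0.0]
force: [-3.7, -11.5, 7.8]
finger_gap: 0.0402
```

The plate has met the end stop, with about 11 N reaction. Now I'll slide along +x (tool +y) towards the long fence.

Emit:
drive_tool(claw=[0.3,0.3,0.3,0.3,0.3,0.3,0.3,0.3,0.3,0.3,0.3], travel=[[0,5,0],[0,11,0],[0,18,0],[0,25,0],[0,32,0],[0,38,0],[0,43,0],[0,47,0],[0,50,0],[0,51,0],[0,51,0]], twist=[[0,0,0],[0,0,0],[0,0,0],[0,0,0],[0,0,0],[0,0,0],[0,0,0],[0,0,0],[0,0,0],[0,0,0],[0,0,0]])

```text
time: 9.55
eef_pos: [0.5755, 0.2546, 0.0156]
tool_rot: [0.713, 0.701, -0.003, -0.001]
force: [-13.2, -8.5, 13.5]
finger_gap: 0.04
```

Emit:
drive_tool(claw=[0.3,0.3,0.3,0.3,0.3], travel=[[0,1,0],[0,2,0],[0,3,0],[0,4,0],[0,4,0]], twist=[[0,0,0],[0,0,0],[0,0,0],[0,0,0],[0,0,0]])

```text
time: 10.05
eef_pos: [0.5794, 0.2545, 0.0156]
tool_rot: [0.713, 0.701, -0.003, -0.001]
force: [-12.6, -8.1, 14.6]
finger_gap: 0.0395
```

Emit:
drive_tool(claw=[0.3,0.3,0.3,0.3,0.3], travel=[[0,1,0],[0,2,0],[0,3,0],[0,4,0],[0,4,0]], twist=[[0,0,0],[0,0,0],[0,0,0],[0,0,0],[0,0,0]])

```text
time: 10.55
eef_pos: [0.5819, 0.2547, 0.0152]
tool_rot: [0.713, 0.701, -0.004, -0.002]
force: [-19.1, -4.5, 15.3]
finger_gap: 0.0396
```

Emit:
drive_tool(claw=[0.3,0.3,0.3], travel=[[0,1,0],[0,2,0],[0,2,0]], twist=[[0,0,0],[0,0,0],[0,0,0]])

```text
time: 10.85
eef_pos: [0.583, 0.2548, 0.015]
tool_rot: [0.713, 0.701, -0.004, -0.003]
force: [-23.5, -2.2, 16.1]
finger_gap: 0.042
```

```bash
cat > m4.py <<'E'
from ov import *
s=status.state();print(s["time"],s["eef_pos"],s["force"])
im=optics.capture("wrist");cv2.imwrite("pics/w3.png",im[:,:,::-1]);k=optics.calibration("wrist")
stop=np.array([.5265,.2086,-.019]);f=(np.array([.5824,.2525,-.019]),0)
for d in finder.masks_of("wrist","lock_plate")[:2]: print(d["conf"],d["extent"])
z=np.load("p.npz");a=draw("pics/w3.png",k,(0,0,640,480),1,stop,f[0],z["sp"],None)
cv2.imwrite("pics/w3o.png",np.hstack([cv2.imread("pics/w3.png")[:,170:520],a[:,170:520]]))
E
python3 m4.py
```

```text
10.85 [0.5830014  0.2547551  0.01497531] [-23.53067801  -2.15639541  16.09925757]
0.96 [312.9, 296.6, 86.2, 189.3]
0.64 [608.0, 81.1, 63.9, 162.2]
```

View pics/w3o.png

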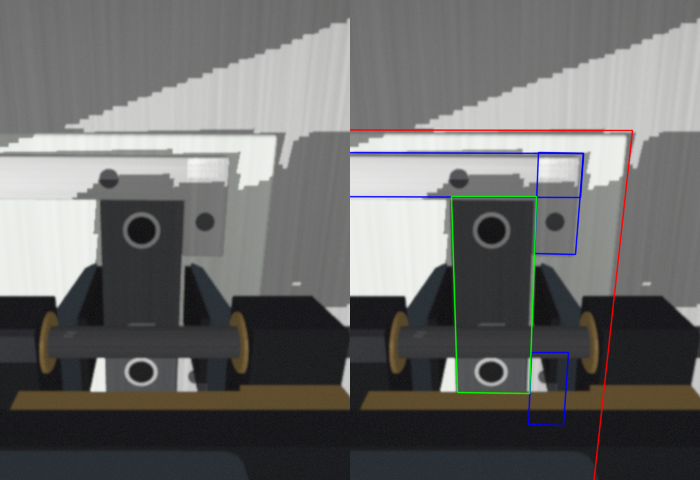

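The plate's edges at (142,200) and (183,240) meet the end stop and the fence. I'll give a small +y nudge to seat it, ease off, then grip firmly.

Emit:
drive_tool(claw=[0.3,0.3,0.3,0.3,0.3,0.3,0.3,0.3,0.3,0.3], travel=[[1,0,0],[2,0,0],[2,0,0],[2,-1,0],[1,-2,0],[0,-2,0],[0,-2,0],[0,-2,0],[0,-2,0],[0,-2,0]], twist=[[0,0,0],[0,0,0],[0,0,0],[0,0,0],[0,0,0],[0,0,0],[0,0,0],[0,0,0],[0,0,0],[0,0,0]])

```text
time: 11.95
eef_pos: [0.5819, 0.2556, 0.0145]
tool_rot: [0.714, 0.701, -0.003, -0.002]
force: [-17.1, 5.1, 1.9]
finger_gap: 0.0397
```

Emit:
drive_tool(claw=[0.4,0.4,0.4,0.4,0.4], travel=[[0,0,0],[0,0,0],[0,0,0],[0,0,0],[0,0,0]], twist=[[0,0,0],[0,0,0],[0,0,0],[0,0,0],[0,0,0]], force=45)

```text
time: 12.45
eef_pos: [0.5819, 0.2557, 0.0145]
tool_rot: [0.714, 0.701, -0.003, -0.002]
force: [-16.2, 5.0, 1.5]
finger_gap: 0.0397
```

Emit:
drive_tool(claw=[0.4,0.4,0.4,0.4,0.4,0.4,0.4,0.4,0.4,0.4,0.4], travel=[[0,0,-2],[0,0,-5],[0,0,-9],[0,0,-15],[0,0,-25],[0,0,-40],[0,0,-55],[0,0,-70],[0,0,-80],[0,0,-85],[0,0,-85]], twist=[[0,0,0],[0,0,0],[0,0,0],[0,0,0],[0,0,0],[0,0,0],[0,0,0],[0,0,0],[0,0,0],[0,0,0],[0,0,0]])

```text
time: 13.55
eef_pos: [0.5866, 0.2559, 0.1017]
tool_rot: [0.713, 0.701, 0.001, 0.0]
force: [0.2, -0.1, -2.5]
finger_gap: 0.0395
```

```bash
cat > m5.py <<'E'
from ov import *
from scipy.spatial.transform import Rotation as R
s=status.state();p=s["eef_pos"];M=R.from_quat(s["tool_rot"]).as_matrix();print(s["time"],p,s["force"],M.round(3).tolist(),s["finger_gap"])
im=optics.capture("wrist");cv2.imwrite("pics/w4.png",im[:,:,::-1]);k=optics.calibration("wrist")
zb=p[2]-.003
for d in finder.masks_of("wrist","lock_plate")[:2]:
    print(d["conf"],d["extent"]); m=d["pixels"].astype(np.uint8)
    if abs(d["extent"][0]-315)<60:
        m[385:]=0
        print(fitmask([(k,m)],[p[0],p[1],-.019],.02,.055,zb,zb+.01))
E
python3 m5.py
```

```text
13.55 [0.58657109 0.25586334 0.10174472] [ 0.1671106  -0.05439423 -2.53040884] [[0.018, 1.0, 0.001], [1.0, -0.018, 0.0], [0.0, 0.001, -1.0]] 0.03949621443027875
0.76 [531.0, 78.3, 92.2, 156.2]
0.75 [314.7, 295.2, 84.8, 190.7]
(array([ 0.58617824,  0.25082971, -0.01548589]), np.float64(3802.0))
```

View pics/w4.png

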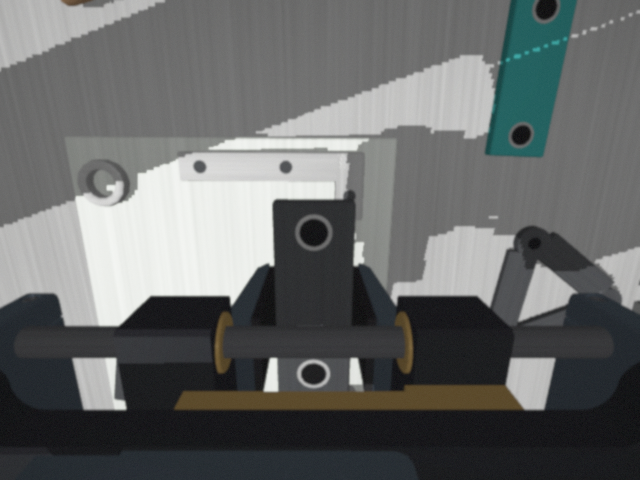

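The plate is held level, with holes at (314,233) and (314,374), and is clear of the fences. I'll carry it high to a place from which the camera sees the pad.

Emit:
drive_tool(claw=[0.4,0.4,0.4,0.4,0.4,0.4,0.4,0.4,0.4,0.4,0.4,0.4,0.4,0.4,0.4,0.4,0.4,0.4,0.4,0.4], travel=[[0,0,-25],[0,0,-55],[-10,0,-80],[-30,-2,-95],[-60,-4,-100],[-95,-6,-100],[-130,-8,-100],[-170,-10,-100],[-210,-12,-100],[-250,-14,-100],[-290,-16,-100],[-330,-18,-100],[-370,-20,-100],[-410,-22,-100],[-450,-25,-100],[-490,-28,-100],[-520,-30,-100],[-545,-32,-100],[-559,-33,-100],[-559,-33,-100]], twist=[[0,0,0],[0,0,0],[0,0,0],[0,0,0],[0,0,0],[0,0,0],[0,0,0],[0,0,0],[0,0,0],[0,0,0],[0,0,0],[0,0,0],[0,0,0],[0,0,0],[0,0,0],[0,0,0],[0,0,0],[0,0,0],[0,0,0],[0,0,0]])

```text
time: 15.65
eef_pos: [0.5421, -0.3041, 0.2001]
tool_rot: [0.714, 0.7, -0.0, -0.0]
force: [0.3, -0.1, -3.7]
finger_gap: 0.0397
```

```bash
cat > m6.py <<'E'
from ov import *
s=status.state();p=s["eef_pos"];print(s["time"],p,s["tool_rot"],s["force"],s["finger_gap"])
im=optics.capture("wrist");cv2.imwrite("pics/w5.png",im[:,:,::-1]);k=optics.calibration("wrist");np.savez("w5.npz",**k)
print("holes",[onz(k,u,p[2]+.0075).round(4)-p for u in((314,233),(314,374))])
for d in finder.masks_of("wrist","pad")[:2]: print(d["conf"],d["extent"])
pad=np.array([.5439,-.202,-.107]); st=np.array([.5265,.2086,-.019]);z=np.load("p.npz")
cv2.imwrite("pics/w5o.png",draw("pics/w5.png",k,(0,0,640,480),1,st,z["lp"],z["sp"],pad))
E
python3 m6.py
```

```text
15.65 [ 0.54212418 -0.30413743  0.20012884] [ 7.14170401e-01  6.99971682e-01 -2.31989967e-04 -4.78188382e-04] [ 0.34147929 -0.07604197 -3.69261109] 0.0396948357832994
holes [array([0.00077582, 0.03633743, 0.00747116]), array([-0.00062418, -0.04346257,  0.00747116])]
0.72 [347.5, 112.0, 223.4, 217.7]
0.35 [313.6, 294.7, 82.6, 192.6]
```

View pics/w5o.png

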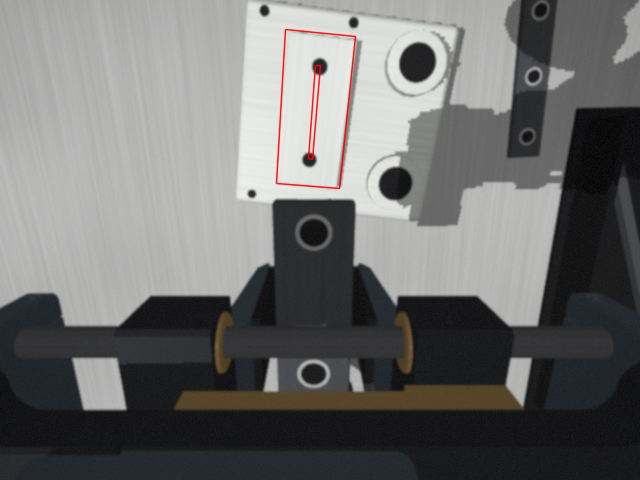

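The pad overlay fits. The true pad holes are at (320,67) and (309,160). I'll compute the final shift.

Run:
```python
from h import *
from scipy.spatial.transform import Rotation as R
k=dict(np.load("w5.npz"));D=optics.calibration("side")
a,b=[onz(k,u,.035) for u in((320,67),(309,160))]
print(a.round(4),b.round(4),np.linalg.norm(a-b),[tri([(k,u),(D,v)]).round(4).tolist() for u,v in(((320,67),(376,308)),((309,160),(414,336)))])
c=(a+b)/2;yaw=-np.arctan2(a[0]-b[0],a[1]-b[1]);s=status.state();p=np.array(s["eef_pos"]);M=R.from_quat(s["tool_rot"]).as_matrix()
cur=np.arctan2(M[1,1],M[0,1]);off=-.0036   # plate centre along new tool x
tx=np.array([-np.sin(yaw),np.cos(yaw),0]);tgt=c-off*tx;d=tgt-p;d[2]=0
print("pad",c,yaw,"cur",cur,"tool shift mm",(M.T@d*1000).round(1),"twist z",cur-yaw)
```

```text
[ 0.5502 -0.1638  0.035 ] [ 0.5388 -0.243   0.035 ] 0.07996482254601883 [[0.5488, -0.1611, 0.0346], [0.5392, -0.2435, 0.0366]]
pad [ 0.54451526 -0.20340069  0.035     ] -0.14251074032825253 cur -0.01834796833176344 tool shift mm [1.021e+02 5.000e-01 1.000e-01] twist z 0.12416277199648909
```

Emit:
drive_tool(claw=[0.4,0.4,0.4,0.4,0.4,0.4,0.4,0.4,0.4,0.4,0.4,0.4,0.4,0.4], travel=[[15,0,0],[35,0,0],[60,0,0],[85,0,10],[98,0,25],[102,0,45],[102,0,65],[102,0,85],[102,0,105],[102,0,123],[102,0,137],[102,0,147],[102,0,152],[102,0,152]], twist=[[0,0,0.02],[0,0,0.05],[0,0,0.08],[0,0,0.11],[0,0,0.12],[0,0,0.12],[0,0,0.12],[0,0,0.12],[0,0,0.12],[0,0,0.12],[0,0,0.12],[0,0,0.12],[0,0,0.12],[0,0,0.12]])

```text
time: 17.15
eef_pos: [0.5448, -0.2, 0.0487]
tool_rot: [0.754, 0.657, -0.0, -0.0]
force: [0.4, -0.2, -2.6]
finger_gap: 0.0393
```

Emit:
drive_tool(claw=[0.4,0.4,0.4,0.4,0.4,0.4,0.4,0.4], travel=[[0,0,2],[0,0,4],[0,0,5],[0,0,6],[0,0,7],[0,0,8],[0,0,9],[0,0,9]], twist=[[0,0,0],[0,0,0],[0,0,0],[0,0,0],[0,0,0],[0,0,0],[0,0,0],[0,0,0]])

```text
time: 17.95
eef_pos: [0.5449, -0.2005, 0.0398]
tool_rot: [0.754, 0.657, -0.0, -0.0]
force: [0.0, -0.1, -2.6]
finger_gap: 0.0393
```

Emit:
drive_tool(claw=[0.4,0.4,0.4,0.4,0.4], travel=[[0,0,0.7],[0,0,1.4],[0,0,2],[0,0,2.5],[0,0,2.5]], twist=[[0,0,0],[0,0,0],[0,0,0],[0,0,0],[0,0,0]])

```text
time: 18.45
eef_pos: [0.545, -0.2005, 0.0376]
tool_rot: [0.754, 0.657, 0.0, 0.0]
force: [-0.5, -0.3, 2.5]
finger_gap: 0.0393
```

The plate is on the pad: the force changed sign to +2.5 N. I'll open the jaws, rise and check.

Emit:
drive_tool(claw=[0.0,-0.1,-0.3,-0.3,-0.3,-0.3,-0.3,-0.3,-0.3,-0.3,-0.3,-0.3,-0.3,-0.3,-0.3,-0.3,-0.3], travel=[[0,0,0],[0,0,0],[0,0,0],[0,0,0],[0,0,0],[0,0,0],[0,0,-5],[0,0,-15],[0,0,-35],[-10,0,-60],[-30,0,-90],[-50,0,-120],[-70,0,-145],[-90,0,-160],[-100,0,-163],[-100,0,-163],[-100,0,-163]], twist=[[0,0,0],[0,0,0],[0,0,0],[0,0,0],[0,0,0],[0,0,0],[0,0,0],[0,0,0],[0,0,0],[0,0,0],[0,0,0],[0,0,0],[0,0,0],[0,0,0],[0,0,0],[0,0,0],[0,0,0]])

```text
time: 20.15
eef_pos: [0.5308, -0.2987, 0.1996]
tool_rot: [0.754, 0.657, -0.0, -0.001]
force: [0.1, -0.5, -0.5]
finger_gap: 0.0592
```

```bash
cat > m7.py <<'E'
from ov import *
s=status.state();print(s["time"],s["eef_pos"],s["force"],s["finger_gap"])
k=None
pad=np.array([.5445,-.2034,-.138]);L=[];P={}
for n in("wrist","side","scene"):
    im=optics.capture(n);P[n]=f"pics/f_{n}.png";cv2.imwrite(P[n],im[:,:,::-1]);c=optics.calibration(n)
    pc=proj(c,[(*pad[:2],.04)])[0]
    m=near(n,"lock_plate",pc)
    print(n,pc.round(),m is not None)
    if n=="wrist":k=c
    if m is not None: L.append((c,m));print(fitmask([(c,m)],pad,.02,.055,.035,.045))
z=np.load("p.npz");st=np.array([.5265,.2086,-.019])
f=fitmask(L,pad,.02,.055,.035,.045);print("all",f)
a=cv2.imread(P["wrist"])[0:300,150:500]
b=draw(P["side"],optics.calibration("side"),(150,190,340,200),1.3,st,np.array([.5824,.2525,-.019]),z["sp"],pad)
o=np.zeros((300,800,3),np.uint8);o[:,:350]=a;o[:b.shape[0],355:355+b.shape[1]]=b[:,:445];cv2.imwrite("pics/final.png",o)
E
python3 m7.py
```

```text
20.15 [ 0.5308119  -0.29874578  0.19955177] [ 0.05091463 -0.50210323 -0.47244772] 0.059194868717691064
wrist [315. 119.] True
(array([ 0.54381398, -0.20574971, -0.13177349]), np.float64(191.0))
side [396. 320.] True
(array([ 0.54571753, -0.20356437, -0.1470733 ]), np.float64(67.0))
scene [281. 188.] True
(array([ 0.5488426 , -0.20631501, -0.18752848]), np.float64(99.0))
all (array([ 0.54422972, -0.20587513, -0.12013408]), np.float64(451.0))
```

View pics/final.png

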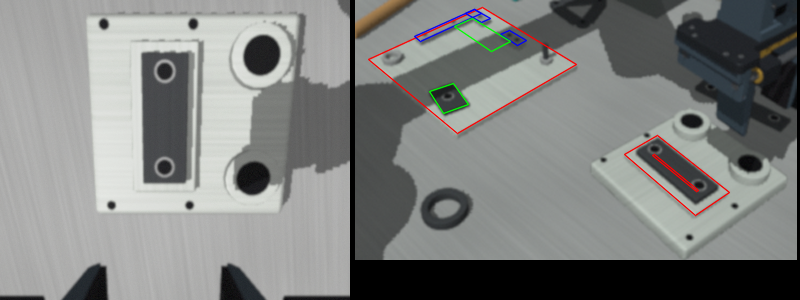

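The plate lies flat and centred on the pad at (165,118), lengthwise along it. The short plate still sits on its original outline at (448,98). Handing in.

```bash
python3 -c "from rig import order;print(order.hand_in())"
```

```text
the job is handed in; nothing more can be done
None
```

The lock plate is lying flat on the gearbox cover's pad, and I handed the job in at about 20 s of the 61 s. The hand-in gave no verdict.

**What I did:** I gripped the dark two-hole plate lightly and slid it along +y to the end stop. I then slid it along +x to the long fence, with the finger in the gap. Next I gripped it firmly, lifted it straight up and carried it over. I set it down in small steps until the force showed contact, then opened the jaws and backed away.

**Last checks:**
- **In the corner:** the wrist picture showed the plate square and touching both fences, to about 1 mm.
- **On the pad:** the fit over all three cameras puts the plate's centre about 2.5 mm from the pad's middle. Its angle is within about 1.5° of the pad's.
- **Short plate:** it still lies on its original outline.
- **Robot:** it was clear of everything, with a force reading near zero.

**What disagreed:** the single-camera fits of the final position differed by up to about 5 mm and 3°. The distant scene camera was furthest off. A first corner fit of the stop plate had errors of up to 5 px, so I used the wrist-only fit instead, and it matched the pictures.

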